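# Dock a climate logger and hold its recessed reset button with a stylus

## Task

The climate logger has come back to the conservation bench on top of a volume and must be reset. Seat it on its read-out dock: lower it (do not drop it) with its eye over the post until it lies flat on the bed between the two cheeks, and let go of it. Then take the ball stylus (slim straight round handle) out of the tool block, reach its tip through the round opening in the logger's top and push the recessed button fully down; finish while still gripping the stylus and holding the button down, with the logger seated and all the other tools and things left where they were.

Things in the scene. Friction and masses are not known exactly. Their poses are not given: they have to be found in the camera images.
- logger_centre (a point): Climate data logger, loose, about 140 g: a pale plastic case 86 x 46 x 28 mm (28 tall) with a display window on top and a flat tab with an eye (hole) at its +x end. It starts lying face up on the bound volume. The point is the middle of the case, half-way up; x points along its length towards the eye, z up out of the display.
- logger_eye (a point): Centre of the logger's eye, level with the logger's underside. The eye is a 12 mm hole through a tab 8 mm thick and 26 mm wide; 56 mm from the logger's centre along its +x. The tab sticks out 26 mm past the case.
- logger_opening (a point): Centre of the mouth of the round opening in the logger's top face, 27.5 mm from its centre towards its -x end (the end away from the eye): 11 mm wide, with the button recessed 10 mm below the top face. Too narrow for a finger.
- button (a joint): The recessed button in that opening, a grey disc 9 mm wide: 0 = up, 0.004 m = fully down. It is a spring button that comes up again by itself: about 1.2 N to start it, 3.6 N to hold it fully down.
- dock: Read-out dock for the logger, fixed: a low black base 150 x 76 mm, its flat bed 16 mm above the bench. A steel post stands near its +x end; two low cheeks near its -x end (18 mm long, 9 mm tall, then flared outwards up to 14 mm) take the last 18 mm of the logger's case between them with 3 mm of room each side. Origin: centre of its underside. x runs along its length towards the post.
- dock_post (a point): Foot of the dock's post, on the bed, 43 mm from the dock's centre. The post is 6 mm thick with a tapered tip, 22 mm tall above the bed. When the logger is seated its eye is here.
- dock_bed (a point): Point on the dock's bed, 56 mm from the post towards the dock's -x: the middle of the logger's case lies straight above it when seated.
- volume: The closed old register on which the logger starts, fixed: 250 x 180 x 42 mm. Origin: centre of its underside; its cover is 42 mm above the bench.
- tool_block: Wooden tool block, fixed: 70 x 170 mm at the foot, top 55 mm above the bench, three holes 50 mm apart in a row along its own y, each with one hand tool standing upright, point down. Origin: centre of its underside.
- stylus_grip (a point): Ball stylus, loose, 35 g: the tool in the block with the plain straight slim round handle (12 mm thick, 80 mm long); which hole varies. Below are a brass collar (16 mm wide, 5 mm high, resting on the block) and a steel shank 45 mm long with a 5 mm ball at its end. The point is on the handle's axis, 50 mm above the block, 35 mm below the handle's top; z points up.
- stylus_tip (a point): The end of the stylus's steel ball, 95 mm below the grip point. It hides in the block at first.
- awl_centre (a point): Awl in the block, bystander: a bulging pear-shaped wooden handle up to 29 mm thick, 57 mm tall above the block. The point is 30 mm above its collar's underside.
- lifter_centre (a point): Lifting knife in the block, bystander: a flat wooden handle 8 x 24 mm, 80 mm tall above the block. The point is 40 mm above its collar's underside.
- eraser: Bystander: eraser block 45 x 22 x 13 mm lying on a corner of the volume. Origin: centre of its underside.
- book_weight: Bystander: brass book weight with a knob, 60 mm wide, 66 mm tall. Origin: centre of its underside.
- loupe: Bystander: stand loupe 46 mm wide, 34 mm tall. Origin: centre of its underside.
- jar: Bystander: closed jar 64 mm wide, 75 mm tall. Origin: centre of its underside.
- bone_folder: Bystander: flat bone folder, 130 x 20 x 5 mm, lying on the bench. Origin: on its underside, 60 mm from its square end.
Mind the look-alikes: they are no part of the job. There is more than one size of the dock; the job needs the smaller. What is shaped like the part that bears stylus_grip but purple is not meant.

How it is judged:
By the outcome, as a careful person would: the job done as asked, in the order asked, and still so for the second after the job is handed in, while the arm keeps its last pose, push and grip.
It also fails if it takes over 67 s, if anything falls off the work surface, if the arm or the gripper's body presses on something with over 40 N, if the wrist force passes 120 N, or if a joint passes its speed limit or range.

## Robot

A 7-joint arm with a two-finger parallel gripper is mounted at the origin on the work surface. World frame = base frame: x ahead of the robot, y to its left, z up, the work surface at z = 0. Lengths are in m, angles in rad, forces in N, time in s.
With the tool pointing down it reaches from about 0.425 to 0.925 m from the base axis. Payload 6.8 kg.
Tool frame: the origin (TCP) lies on the front face of the gripper's body, between the roots of the fingers; the fingertips stand 73 mm ahead of it and the grasp point (between the pads) lies 54 mm ahead of it (env.nose_length is the distance from the TCP to the fingertips, in m); z points along the fingers, y is the direction in which the jaws open and shut (so a half turn about z gives the same grasp; the last joint's range is limited). The gripper opens to 85 mm and grips with 20 to 120 N. Pads are 22 mm wide; open, the fingers measure 114 mm over their backs; the gripper's body (76 mm by 85 mm) begins 54 mm behind the grasp point. The pads swing forward as they close: fully open they stand 13 mm farther back than shut.
Start: joints at [-1.374, 0.477, 0.022, 1.555, -0.011, 1.109, -0.083], TCP at [0.203, 0.644, 0.304] pointing down, gripper open.
Joint ranges: [-2.96, 2.96], [-0.34, 2.1], [-1.41, 1.46], [0.24, 2.44], [-1.37, 4.51], [0.17, 1.92], [-2.96, 2.96]. Speed limits (rad/s): [2.39, 2.39, 3.14, 3.14, 3.14, 3.14, 3.14].

## Interface

Orientations are given as a unit quaternion [w, x, y, z].
In Python, from cell import env, kin, camera, calibration, job gives the robot as it stands. The module is installed in compiled form; this text tells all that it offers. Calls block until the motion is done:
- env.reach(position, orientation): joint-space move of the TCP to a pose.
- env.movel(position, velocity=0.15, rot=None, stop_force=None): straight line of the TCP; rot=None keeps the orientation; velocity is the mean speed in m/s. With stop_force (N) it stops when the force on the tool has changed by that much, and returns True; else False.
- env.goto_joints(angles): joint-space move.
- env.grip(opening, f_grip=None): finger opening in m; f_grip is the grip in N (None keeps the last); returns when the fingers have stopped.
- env.dwell(seconds).
- kin.inverse_kinematics(position, orientation): joint angles nearest the present ones, or None.
- env.get_state(): the state.
- camera(name): name is "scene" or "top" or "wrist"; returns (picture, depth): 384x512x3 uint8, blue, green, red; 384x512 float32, m along the optical axis (not along the pixel's ray), 0 where there is no reading.
- calibration(name): a dict with "fx", "fy", "cx", "cy" (pixels), "k1" (the pictures are not rectified: a ray, as slopes to the right and down, at radius r is drawn at 1 + k1 r^2 times it, then the intrinsics apply), "rvec" (rotation vector, rad) and "tvec" (3), from world to camera coordinates, as OpenCV has them. Camera axes: x right, y down, z forward; pixel columns grow to the right and rows downward; lengths in m; the calibration is good to about 2 mm. A picture is of the moment at which its call begins: read the wrist's pose just before it. calibration takes no time and is no camera call; for the wrist camera it gives the pose at the moment of the call.
A pose or a line that the arm cannot do raises env.PlanningError and nothing moves.
- job.job_done(): hands the job in, once; it reports no verdict.
The state is a dict: "time": time; "qpos": joint angles; "joint_velocities": joint speeds; "joint_torque": joint torques, N m; "tcp_pos": TCP position; "orientation": TCP orientation; "force": force on the tool from outside, world axes, zero at the start; "torque": the same for the moment, N m; "opening": finger opening in m.
Only numpy, scipy, OpenCV 4.12 (cv2) and the standard library are available. Lean on these libraries where they do the work, as an engineer would, in place of code of your own. Each camera call takes 0.05 s, during which the arm holds its last target. There are 200 camera calls.

## Working session

There is one attempt and no reset: what is moved stays moved. The work goes in short steps, each a Python script; the robot and the scene stay as the last script left them, time stands still between calls to the robot, and variables do not carry over. Pictures are saved under pics/ and viewed, about 8 in all and at most 12, crops included, and the job is handed in when it is done.

```bash
mkdir -p pics; cat > h.py <<'E'
import numpy as np, cv2
from cell import env, kin, camera, calibration, job
from scipy.spatial.transform import Rotation as R
def cloud(depth,c):
    h,w=depth.shape
    K=np.array([[c['fx'],0,c['cx']],[0,c['fy'],c['cy']],[0,0,1.]])
    u,v=np.meshgrid(np.arange(w),np.arange(h))
    p=cv2.undistortPoints(np.stack([u,v],-1).reshape(-1,1,2).astype(float),K,np.array([c['k1'],0,0,0,0.])).reshape(h,w,2)
    P=np.dstack([p*depth[...,None],depth])
    Rm=cv2.Rodrigues(np.array(c['rvec'],float))[0]
    W=(P-np.array(c['tvec']).ravel())@Rm
    W[depth<=0]=np.nan
    return W
def snap(name,tag):
    c=calibration(name); im,d=camera(name)
    np.savez(f'pics/{tag}.npz',im=im,d=d,W=cloud(d,c)); cv2.imwrite(f'pics/{tag}.png',im)
    return im,d,cloud(d,c)
def down(yaw): # tool z down, tool y (jaw) direction at angle yaw in world
    z=np.array([0,0,-1.]);y=np.array([np.cos(yaw),np.sin(yaw),0]);x=np.cross(y,z)
    q=R.from_matrix(np.c_[x,y,z]).as_quat(); return [q[3],q[0],q[1],q[2]]
E
python3 - <<'E'
from h import *
for n in ('scene','top'):
    snap(n,n+'0'); c=calibration(n); Rm=cv2.Rodrigues(np.array(c['rvec'],float))[0]; print(n,-Rm.T@np.array(c['tvec']).ravel(),c['fx'])
a=cv2.imread('pics/scene0.png');b=cv2.imread('pics/top0.png')
s=env.get_state();print(s['time'],s['tcp_pos'],s['orientation'])
E
```

```text
scene [1.45873176 0.49671392 0.77335364] 439.5685452710423
top [ 0.47467859 -0.0014574   1.22405093] 477.5800602293425
0.1 [0.20245801 0.64349763 0.30301332] [-5.33015800e-05  1.51791763e-01  9.88412153e-01 -8.20658082e-04]
```

View pics/top0.png

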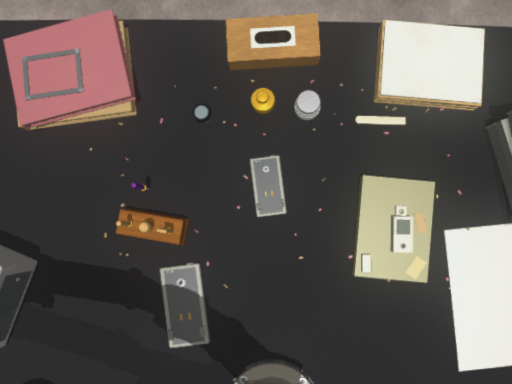

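View pics/scene0.png

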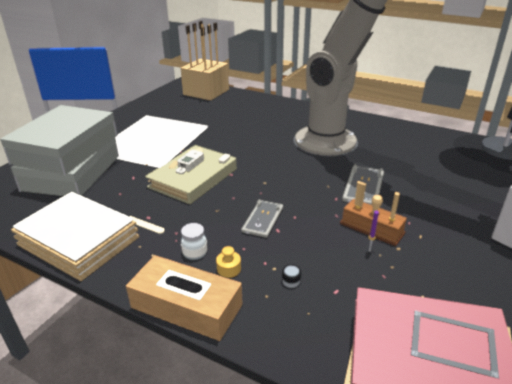

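Top view: logger at (403,232) on the volume. Docks at (268,186), smaller, and (185,305), larger look-alike. Tool block at (152,227), with tools at about x = 122, 146 and 167. A purple stylus stands apart at (140,186) and is a look-alike. Next I'll take the rough numbers and one enlarged crop.

```bash
python3 - <<'E'
from h import *
z=np.load('pics/top0.npz');W=z['W'];im=z['im']
for n,(u,v) in dict(logger=(403,245),eye=(401,211),opening=(403,246),dock=(268,190),postS=(266,169),bigdock=(185,310),bigpost=(181,283),vol=(380,240),t1=(128,222),t2=(146,227),t3=(167,230),blk=(180,237),purple=(135,185)).items(): print(n,W[v,u].round(3))
s=np.load('pics/scene0.npz');
print('scene tools',[(p,s['W'][p[1],p[0]].round(3)) for p in [(360,190),(377,200),(396,200),(375,225),(371,245)]])
a=cv2.resize(im[170:260,105:205],None,fx=4,fy=4,interpolation=cv2.INTER_CUBIC)
b=cv2.resize(im[190:280,360:440],None,fx=4,fy=4,interpolation=cv2.INTER_CUBIC)
c=cv2.resize(s['im'][170:260,330:430],None,fx=4,fy=4,interpolation=cv2.INTER_CUBIC)
cv2.imwrite('pics/crop0.png',cv2.resize(np.hstack([a,b]),None,fx=1,fy=1)); cv2.imwrite('pics/crop1.png',np.hstack([a,c]))
# tops of tools in the block region
m=(W[...,2]>.1)&(W[...,2]<.2); m[:, :100]=0;m[:,200:]=0;m[:200]=0;m[250:]=0
print([(u,v,W[v,u].round(3).tolist()) for v,u in zip(*np.where(m))][:60])
E
```

```text
logger [ 0.422 -0.31   0.056]
eye [ 0.505 -0.309  0.039]
opening [ 0.42  -0.311  0.053]
dock [0.551 0.022 0.015]
postS [0.603 0.028 0.032]
bigdock [0.242 0.225 0.013]
bigpost [0.313 0.233 0.037]
vol [ 0.433 -0.257  0.04 ]
t1 [0.462 0.358 0.08 ]
t2 [0.451 0.305 0.11 ]
t3 [0.446 0.252 0.125]
blk [0.428 0.236 0.052]
purple [0.549 0.33  0.129]
scene tools [((360, 190), array([0.448, 0.266, 0.111])), ((377, 200), array([0.462, 0.318, 0.104])), ((396, 200), array([0.464, 0.367, 0.121])), ((375, 225), array([0.553, 0.341, 0.09 ])), ((371, 245), array([0.527, 0.335, 0.002]))]
[(np.int64(118), np.int64(221), [0.464, 0.364, 0.136]), (np.int64(119), np.int64(221), [0.464, 0.362, 0.136]), (np.int64(120), np.int64(221), [0.464, 0.362, 0.129]), (np.int64(121), np.int64(221), [0.464, 0.362, 0.122]), (np.int64(122), np.int64(221), [0.464, 0.362, 0.114]), (np.int64(123), np.int64(221), [0.464, 0.362, 0.106]), (np.int64(124), np.int64(221), [0.464, 0.361, 0.101]), (np.int64(117), np.int64(222), [0.462, 0.365, 0.139]), (np.int64(118), np.int64(222), [0.462, 0.363, 0.139]), (np.int64(119), np.int64(222)
[... 2059 characters left out ...]
64(140), np.int64(224), [0.458, 0.32, 0.108]), (np.int64(141), np.int64(224), [0.458, 0.318, 0.107]), (np.int64(142), np.int64(224), [0.458, 0.316, 0.106]), (np.int64(143), np.int64(224), [0.458, 0.313, 0.11]), (np.int64(144), np.int64(224), [0.458, 0.31, 0.111]), (np.int64(145), np.int64(224), [0.458, 0.309, 0.106]), (np.int64(146), np.int64(224), [0.459, 0.306, 0.108]), (np.int64(147), np.int64(224), [0.459, 0.304, 0.107]), (np.int64(148), np.int64(224), [0.459, 0.303, 0.1]), (np.int64(117), np.int64(225), [0.455, 0.366, 0.137]), (np.int64(118), np.int64(225), [0.455, 0.364, 0.137]), (np.int64(119), np.int64(225), [0.455, 0.36, 0.14]), (np.int64(120), np.int64(225), [0.455, 0.357, 0.141])]
```

View pics/crop1.png

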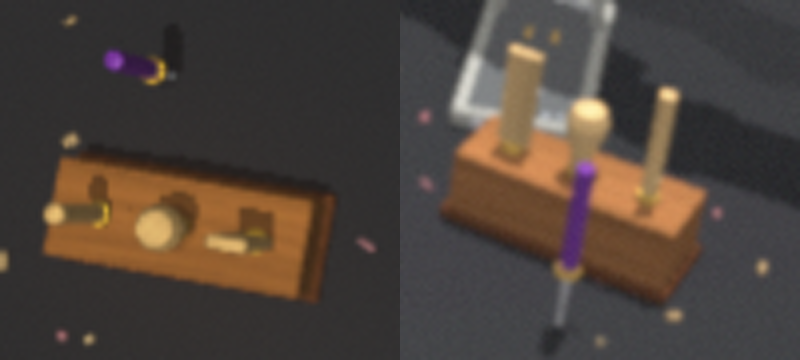

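Stylus (wanted): slim round handle at top (118,224), world about (0.459, 0.36). The lifter (167,230) is flat, the awl (146,227) bulges, and the purple one (140,186) is excluded. Now wrist views over the block, dock and logger, in one pass.

```bash
python3 - <<'E'
from h import *
for n,p,y in (('stylus',[.43,.36,.34],np.pi/2),('dock',[.50,.02,.27],np.pi/2),('logger',[.42,-.31,.29],np.pi/2)):
    try:
        env.reach(p,down(y))
    except env.PlanningError as e: print(n,e); continue
    env.dwell(.2)
    snap('wrist','w_'+n); s=env.get_state(); c=calibration('wrist')
    Rm=cv2.Rodrigues(np.array(c['rvec'],float))[0]
    print(n,s['time'],np.round(s['tcp_pos'],4),np.round(s['qpos'],2),'cam',(-Rm.T@np.array(c['tvec']).ravel()).round(3),Rm[2].round(2),s['force'])
ims=[cv2.imread(f'pics/w_{n}.png') for n in('stylus','dock','logger')]
g=[cv2.resize(i,(400,300)) for i in ims]
cv2.imwrite('pics/w3.png',np.vstack([np.hstack(g[:2]),np.hstack([g[2],g[2]*0])]))
E
```

```text
stylus 1.7167 [0.4295 0.3608 0.3398] [-0.87  0.26  0.07  1.79 -0.02  1.09  0.78] cam [0.363 0.362 0.41 ] [ 0.26  0.   -0.97] [ 0.21834122  0.11820165 -0.12210718]
dock 3.3 [0.5001 0.021  0.2701] [-0.41  0.23  0.29  2.02 -0.08  0.9   1.49] cam [0.434 0.023 0.341] [ 0.26  0.   -0.97] [-0.56978664 -0.12565842 -0.33196991]
logger 4.8333 [ 0.4206 -0.3091  0.2899] [ 0.08  0.26  0.52  1.96 -0.16  0.96  2.25] cam [ 0.354 -0.308  0.36 ] [ 0.26  0.   -0.97] [0.14387374 0.54034501 0.26665659]
```

View pics/w3.png

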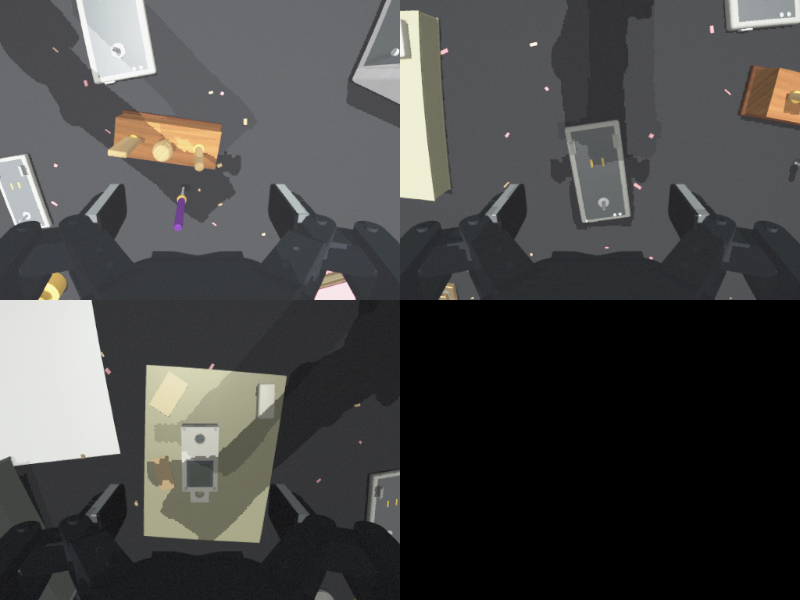

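The wrist views show the logger (opening ~(256,177), eye ~(255,247) at full resolution), the dock with its post at ~(261,262), and the stylus as the rightmost tool in the block. Fitting these.

```bash
python3 - <<'E'
from h import *
def rect(p):
    r=cv2.minAreaRect((p*1000).astype(np.float32)); b=cv2.boxPoints(r)/1000
    return np.round(np.array(r[0])/1000,4),np.round(r[1],1),round(r[2],1)
z=np.load('pics/w_logger.npz');W=z['W'];Z=W[...,2]
vol=np.nanmedian(Z[(abs(W[...,0]-.43)<.05)&(abs(W[...,1]+.26)<.01)]);print('vol z',vol)
m=(abs(Z-(vol+.028))<.004)&(abs(W[...,0]-.45)<.07)&(abs(W[...,1]+.31)<.04)
k=cv2.connectedComponentsWithStats(m.astype(np.uint8));i=1+k[2][1:,4].argmax();print(k[2][i]);p=W[k[1]==i];print('logger top',rect(p[:,:2]),np.median(p[:,2]))
m=(Z>vol+.004)&(Z<vol+.012)&(abs(W[...,0]-.51)<.03)&(abs(W[...,1]+.31)<.02);print('tab',rect(W[m][:,:2]),m.sum())
z=np.load('pics/w_dock.npz');W=z['W'];Z=W[...,2]
m=(Z>.008)&(abs(W[...,0]-.57)<.12)&(abs(W[...,1]-.02)<.08);k=cv2.connectedComponentsWithStats(m.astype(np.uint8));i=1+k[2][1:,4].argmax();q=k[1]==i;print('dock',rect(W[q][:,:2]),np.nanmedian(Z[q]))
m=q&(abs(W[...,0]-.61)<.02)&(abs(W[...,1]-.02)<.02)&(Z>.026);print('post',np.median(W[m],0) if m.any() else 0,m.sum(),W[m][:,2].max() if m.any() else 0)
m=q&(Z>.0215)&(W[...,0]<.58);print('cheeks',[ (k2.round(4)) for k2 in (W[m&(W[...,1]>.02)].mean(0),W[m&(W[...,1]<.02)].mean(0))],m.sum())
z=np.load('pics/w_stylus.npz');W=z['W'];Z=W[...,2]
m=(Z>.075)&(Z<.16)&(abs(W[...,0]-.46)<.03)&(abs(W[...,1]-.36)<.025);p=W[m];print('stylus n',m.sum())
for a in np.arange(.075,.15,.01):
    r=p[(p[:,2]>=a)&(p[:,2]<a+.01)]; 
    if len(r):print(round(a,3),len(r),r.mean(0).round(4),(r.max(0)-r.min(0)).round(3))
m=(Z>.045)&(Z<.062)&(abs(W[...,0]-.455)<.08)&(abs(W[...,1]-.31)<.12);k=cv2.connectedComponentsWithStats(m.astype(np.uint8));i=1+k[2][1:,4].argmax();q=k[1]==i;print('block',rect(W[q][:,:2]),np.median(Z[q]))
ims=[cv2.resize(np.load(f'pics/w_{n}.npz')['im'][v:v+130,u:u+130],(390,390),interpolation=cv2.INTER_CUBIC) for n,u,v in (('logger',190,145),('dock',190,150))]
cv2.imwrite('pics/c2.png',np.hstack(ims))
E
```

```text
vol z 0.26302329208653175
[191 321 128  13 964]
logger top (array([ 0.4103, -0.3067]), array([ 2.4, 33.4]), 1.1) 0.29268250230055276
tab (array([0., 0.]), array([0., 0.]), 0.0) 0
dock (array([0.4957, 0.0228]), array([ 34.1, 149.5]), 0.1) 0.27657799257892746
post 0 0 0
cheeks [array([0.49  , 0.0602, 0.2734]), array([ 0.4903, -0.0163,  0.2724])] 43670
stylus n 317
0.075 24 [0.4549 0.3655 0.0801] [0.004 0.01  0.01 ]
0.085 26 [0.4549 0.365  0.0902] [0.005 0.011 0.01 ]
0.095 27 [0.4552 0.3652 0.0995] [0.006 0.012 0.009]
0.105 35 [0.4552 0.3649 0.1096] [0.005 0.011 0.01 ]
0.115 34 [0.455  0.3651 0.1196] [0.005 0.011 0.009]
0.125 41 [0.4549 0.3648 0.1298] [0.005 0.011 0.01 ]
0.135 130 [0.4586 0.3653 0.1398] [0.012 0.011 0.007]
block (array([0.4526, 0.3158]), array([160.5,  61. ]), 81.6) 0.055584837965245215
```

View pics/c2.png

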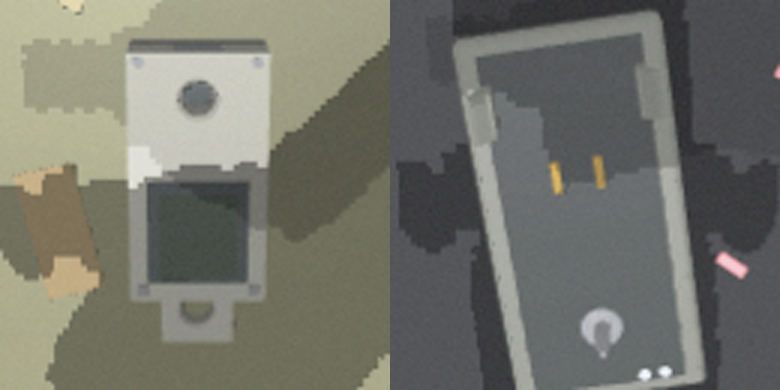

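```bash
python3 - <<'E'
from h import *
def rect(p):
    r=cv2.minAreaRect((p*1000).astype(np.float32))
    return np.round(np.array(r[0])/1000,4),np.round(r[1],1),round(r[2],1)
def big(m):
    k=cv2.connectedComponentsWithStats(m.astype(np.uint8));return k[1]==1+k[2][1:,4].argmax()
z=np.load('pics/w_logger.npz');W=z['W'];Z=W[...,2];near=(abs(W[...,0]-.45)<.08)&(abs(W[...,1]+.31)<.05)
vol=np.median(Z[near&(abs(Z-.042)<.008)]);print('vol z',vol)
q=big(near&(Z>vol+.023)&(Z<vol+.036));print('case',rect(W[q][:,:2]),np.median(Z[q]))
P=W[q]; 
# side lines
for s in (1,-1):
    xs=np.arange(.412,.485,.004); e=[ (s*np.percentile(s*P[abs(P[:,0]-x)<.002][:,1],98)) for x in xs if (abs(P[:,0]-x)<.002).sum()>5]; xs=xs[:len(e)]
    f=np.polyfit(xs-.45,e,1); print('side',s,np.degrees(np.arctan(f[0])).round(2),f[1].round(4))
for s,l in ((1,'far'),(-1,'near')): print(l,(s*np.percentile(s*P[:,0],99.5)).round(4))
m=near&(Z>vol+.004)&(Z<vol+.013)&(W[...,0]>.48);print('tab',rect(W[m][:,:2]),m.sum())
def px(u,v): return W[int(round(v)),int(round(u))].round(4)
print('opening rim L/R/T/B',[px(190+a/3,145+b/3) for a,b in((175,98),(219,98),(197,76),(197,120))])
z=np.load('pics/w_dock.npz');W=z['W'];Z=W[...,2]
near=(abs(W[...,0]-.57)<.12)&(abs(W[...,1]-.02)<.08)&(Z<.06)
q=big(near&(Z>.010));print('dock',rect(W[q][:,:2]),'bed',np.median(Z[q]))
m=q&(abs(W[...,0]-.61)<.025)&(abs(W[...,1]-.02)<.025)&(Z>.022);P=W[m];print('post',P.mean(0).round(4),P.min(0).round(4),P.max(0).round(4),m.sum())
vs,us=np.where(m);print('px',us.mean(),vs.mean())
d=P[P[:,2]>.032];print('post top',d.mean(0).round(4),len(d))
print('disc edges',[px(190+a/3,150+b/3) for a,b in((582,327),(621,327),(602,308),(602,345),(602,352))], 'a-390!')
print('disc edges',[px(190+(a-390)/3,150+b/3) for a,b in((582,327),(621,327),(602,308),(602,345),(602,352))])
m=q&(Z>.0215)&(W[...,0]<.58);c=cv2.connectedComponentsWithStats(m.astype(np.uint8))
for i in range(1,c[0]):
    if c[2][i,4]>15: print('cheek',c[2][i,4],rect(W[c[1]==i][:,:2]),np.percentile(Z[c[1]==i],95).round(4))
E
```

```text
vol z 0.042655166662531066
case (array([ 0.4493, -0.3036]), array([87. , 46.2]), 0.2) 0.07083931701540502
side 1 0.25 -0.2816
side -1 0.09 -0.3256
far 0.4923
near 0.4063
tab (array([ 0.5102, -0.3032]), array([15.7, 25.6]), 0.4) 249
opening rim L/R/T/B [array([ 0.4215, -0.3111,  0.0712]), array([ 0.4218, -0.2966,  0.0699]), array([ 0.4139, -0.3034,  0.0702]), array([ 0.4288, -0.3034,  0.0699])]
dock (array([0.5634, 0.0263]), array([151.5,  76.5]), 8.6) bed 0.016858867712620525
post [0.6029 0.0326 0.0311] [0.6014 0.0298 0.0222] [0.6056 0.0356 0.0392] 50
px 260.52 262.78
post top [0.6034 0.0327 0.0357] 23
disc edges [array([0.4923, 0.0757, 0.2312]), array([0.6157, 0.204 , 0.0009]), array([ 6.081e-01,  1.958e-01, -6.000e-04]), array([0.4925, 0.0766, 0.2358]), array([0.4926, 0.0761, 0.2371])] a-390!
disc edges [array([0.6055, 0.0254, 0.0176]), array([0.6049, 0.0404, 0.0187]), array([0.5975, 0.0334, 0.018 ]), array([0.6028, 0.033 , 0.0364]), array([0.6041, 0.0329, 0.0385])]
cheek 139 (array([0.5098, 0.0485]), array([18.2,  8. ]), 8.8) 0.0311
cheek 147 (array([ 0.5187, -0.0107]), array([18. ,  7.9]), 9.1) 0.0311
```

Everything agrees with the given sizes: logger centre (0.4493, -0.3036) at yaw ~0.2°, dock yaw 8.7°, post (0.6057, 0.0328), seat (0.5503, 0.0243). Grasping the logger.

```bash
python3 - <<'E'
from h import *
q=down(np.pi/2+np.radians(.2)); c=np.array([.4493,-.3036])
env.grip(.070,40)
env.reach([*c,.20],q)
print('stop',env.movel([*c,.117],.08,stop_force=6)); s=env.get_state();print(s['tcp_pos'],s['opening'],s['force'])
env.grip(.03,40); s=env.get_state();print('grip',s['opening'],s['time'])
z0=s['tcp_pos'][2]
env.movel([*c,z0+.08],.1); s=env.get_state();print(s['opening'],s['force'],s['tcp_pos'])
b=np.array([.5503,.0243])
env.reach([*b,.17],down(np.pi/2+np.radians(8.7))); env.dwell(.2)
snap('wrist','held'); s=env.get_state(); print(s['time'],s['tcp_pos'],s['orientation'],z0,np.round(s['qpos'],2))
W=np.load('pics/held.npz')['W']
cv2.imwrite('pics/held2.png',cv2.imread('pics/held.png'))
E
```

```text
stop False
[ 0.44957194 -0.30383915  0.11744015] 0.06990822178015171 [0.25185003 0.68617024 0.17384185]
grip 0.04513760250174394 7.1333
0.04514774035554448 [-0.97384152 -0.69837972 -1.4489172 ] [ 0.44895764 -0.30329827  0.19708148]
9.6417 [0.55033925 0.02303074 0.17014127] [ 1.02401912e-04 -7.48216981e-02  9.97196912e-01 -1.44335985e-04] 0.1176383772008889 [-0.46  0.47  0.38  1.99 -0.25  0.73  1.8 ]
```

View pics/held2.png

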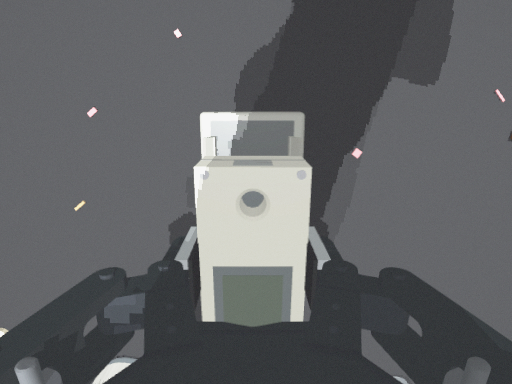

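The logger is held level, with the dock right behind and below it (dock end at row 112, opening at (253,203)). Now measuring the held logger's offset relative to the dock from this same picture.

```bash
python3 - <<'E'
from h import *
def rect(p):
    r=cv2.minAreaRect((p*1000).astype(np.float32))
    return np.round(np.array(r[0])/1000,4),np.round(r[1],1),round(r[2],1)
z=np.load('pics/held.npz');W=z['W'];Z=W[...,2]
a=np.radians(8.7);e=np.array([np.cos(a),np.sin(a)]);n=np.array([-e[1],e[0]]);b=np.array([.5503,.0243])
L=np.dstack([(W[...,:2]-b)@e,(W[...,:2]-b)@n,Z])
m=(abs(L[...,0])<.06)&(abs(L[...,1])<.03)&(Z>.11)&(Z<.14);P=L[m]
print('case z',np.median(P[:,2]),'near end',np.percentile(P[:,0],.5))
for lo in(-.042,-.034,-.026,-.018):
    s=P[(P[:,0]>=lo)&(P[:,0]<lo+.008)];print(lo,len(s),np.percentile(s[:,1],[1,99]).round(4),np.median(s[:,2]).round(4))
# opening: hole px below the top plane
im=z['im'];g=cv2.cvtColor(im[175:235,225:285],cv2.COLOR_BGR2GRAY)
print('opening rim',[L[v,u].round(4) for u,v in((235,203),(271,203),(253,187),(253,221))])
m=(Z<.025)&(Z>.010)&(L[...,0]<-.03)&(L[...,0]>-.12)&(abs(L[...,1])<.06);D=L[m];print('dock near end',np.percentile(D[:,0],.5),'expect -.062; sides',np.percentile(D[:,1],[1,99]),'+-.038')
m=(Z>.0245)&(Z<.04)&(abs(L[...,1])<.05)&(L[...,0]<0);D=L[m]
for s in(1,-1):
    d=D[D[:,1]*s>0];print('cheek',s,len(d),d.mean(0).round(4) if len(d) else 0,np.percentile(d[:,1],[2,98]).round(4))
E
```

```text
case z 0.12324803475745323 near end -0.043834133227068584
-0.042 2307 [-0.0222  0.023 ] 0.1231
-0.034 1991 [-0.0223  0.023 ] 0.1229
-0.026 2268 [-0.0222  0.0229] 0.1229
-0.018 2943 [-0.0287  0.0289] 0.1232
opening rim [array([-0.029 , -0.0066,  0.1237]), array([-0.0283,  0.0078,  0.1218]), array([-0.0354,  0.0006,  0.1231]), array([-0.021 ,  0.0005,  0.1229])]
dock near end -0.06230795734067607 expect -.062; sides [-0.03709484  0.03679776] +-.038
cheek 1 229 [-0.0394  0.0299  0.0284] [0.0261 0.0338]
cheek -1 225 [-0.0395 -0.0299  0.0284] [-0.0338 -0.0264]
```

```bash
python3 - <<'E'
from h import *
a=np.radians(8.7);e=np.array([np.cos(a),np.sin(a)]);n=np.array([-e[1],e[0]]);b=np.array([.5503,.0243])+.0006*e-.0003*n
print(env.movel([*b,.125],.1,stop_force=8), env.movel([*b,.096],.04,stop_force=6))
print(env.get_state()['tcp_pos'],env.get_state()['force'])
print(env.movel([*b,.087],.015,stop_force=5)); s=env.get_state();print(s['tcp_pos'],s['force'],s['time'])
E
```

```text
False False
[0.55106158 0.02403427 0.09607037] [-0.14889384  0.23293625 -1.17563607]
True
[0.55118398 0.0241423  0.09165952] [-0.7692449   0.31823725  4.97820343] 11.525
```

Contact came at 0.0917, against about 0.091 expected. Letting go, backing off and checking from above.

```bash
python3 - <<'E'
from h import *
a=np.radians(8.7);e=np.array([np.cos(a),np.sin(a)]);n=np.array([-e[1],e[0]]);b=np.array([.5503,.0243])
s=env.get_state()['tcp_pos']
env.grip(.066); env.movel([s[0],s[1],.20],.12)
env.reach([.50,.02,.27],down(np.pi/2)); env.dwell(.2)
snap('wrist','seated');print(env.get_state()['time'])
z=np.load('pics/seated.npz');W=z['W'];Z=W[...,2]
L=np.dstack([(W[...,:2]-b)@e,(W[...,:2]-b)@n,Z])
m=(abs(L[...,0])<.05)&(abs(L[...,1])<.03)&(Z>.038)&(Z<.06);P=L[m]
print('top',np.percentile(P[:,2],[5,50,95]),'x',np.percentile(P[:,0],[.5,99.5]),'y',np.percentile(P[:,1],[1,99]))
print('tilt',np.linalg.lstsq(np.c_[P[:,:2],np.ones(len(P))],P[:,2],rcond=None)[0])
for lo in np.arange(-.04,.04,.02):
    s=P[(P[:,0]>=lo)&(P[:,0]<lo+.01)];print(lo.round(2),np.percentile(s[:,1],[1,99]).round(4))
im=z['im'];cv2.imwrite('pics/seat_crop.png',cv2.resize(im[140:300,170:350],None,fx=3.5,fy=3.5,interpolation=cv2.INTER_CUBIC))
E
```

```text
13.6083
top [0.04340741 0.04484501 0.04631601] x [-0.04241509  0.04283784] y [-0.02074707  0.02437985]
tilt [ 0.01479316 -0.00156205  0.04482811]
-0.04 [-0.0206  0.0241]
-0.02 [-0.0208  0.0244]
0.0 [-0.0208  0.0242]
0.02 [-0.0209  0.0244]
```

View pics/seat_crop.png

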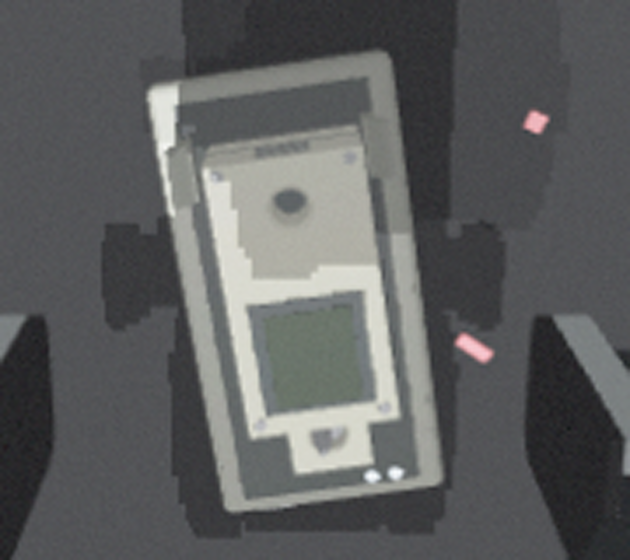

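The logger is seated flat: top at 44.8 mm, post through the eye, between the cheeks, opening at full-resolution pixel (253,198). Now the stylus.

```bash
python3 - <<'E'
from h import *
z=np.load('pics/seated.npz');W=z['W']
print('rim',[W[v,u].round(4) for u,v in((246,198),(260,198),(253,191),(253,206))])
q=down(np.radians(-8.4)); c=[.4598,.365]
env.grip(.045,60)
env.reach([*c,.26],q); s=env.get_state();print(s['tcp_pos'],np.round(s['qpos'],2),s['time'])
print(env.movel([*c,.159],.1,stop_force=6)); print(env.get_state()['tcp_pos'])
env.grip(.004,60); s=env.get_state();print('grip',s['opening'],s['force'])
print(env.movel([*c,.33],.12,stop_force=15)); s=env.get_state();print('lift',s['opening'],s['force'],s['tcp_pos'],s['time'])
o=[.523,.020]
env.movel([*o,.33],.25); env.movel([*o,.225],.12); env.dwell(.2)
im,d,W=snap('wrist','sty'); s=env.get_state();print(s['tcp_pos'],s['orientation'],s['time'],s['opening'])
cv2.imwrite('pics/sty2.png',im)
E
```

```text
rim [array([0.5223, 0.0155, 0.0441]), array([0.5222, 0.0295, 0.0443]), array([0.5149, 0.0225, 0.0446]), array([0.5307, 0.0225, 0.0439])]
[0.46017554 0.36426807 0.2600879 ] [-1.28  0.44  0.66  1.85 -0.32  0.96 -0.62] 15.8333
False
[0.46021153 0.36521495 0.15963092]
grip 0.010254758251869367 [ 0.33556749 -0.27161044  5.58310553]
False
lift 0.010799586939407132 [-0.82100207  0.27581874 -0.66286037] [0.45947416 0.36483707 0.3292312 ] 18.975
[0.52326781 0.02007461 0.22550543] [1.47522999e-04 7.56958578e-01 6.53462639e-01 5.18365918e-04] 21.8 0.010300356812305043
```

View pics/sty2.png

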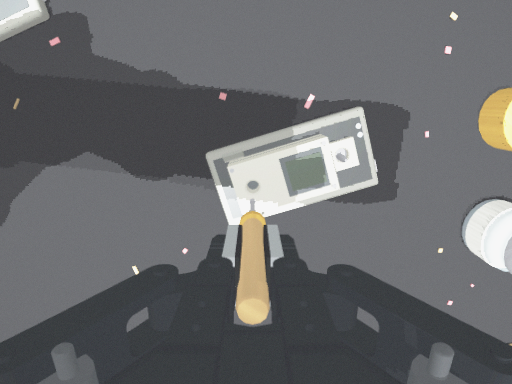

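The stylus is held upright: tip near (252,205), opening at (252,186), with the logger undisturbed. Working out tip versus opening in the same frame.

```bash
python3 - <<'E'
from h import *
z=np.load('pics/sty.npz');W=z['W'];im=z['im'];Z=W[...,2]
t=np.array([.5233,.0201])
m=(np.hypot(W[...,0]-t[0],W[...,1]-t[1])<.016)&(Z>.07)&(Z<.22);P=W[m]
for lo in np.arange(.07,.22,.01):
    r=P[(P[:,2]>=lo)&(P[:,2]<lo+.01)]
    if len(r)>3: print(lo.round(2),len(r),'x',r[:,0].min().round(4),r[:,0].max().round(4),'y mean/max',r[:,1].mean().round(4),r[:,1].max().round(4))
vs,us=np.where(m&(Z<.12));print('lowest px',vs.min(),us[vs.argmin()], P[:,2].min())
# logger frame
m=(Z>.040)&(Z<.049)&(np.hypot(W[...,0]-.55,W[...,1]-.022)<.07);k=cv2.connectedComponentsWithStats(m.astype(np.uint8));i=1+k[2][1:,4].argmax()
r=cv2.minAreaRect((W[k[1]==i][:,:2]*1000).astype(np.float32));print('logger',r)
c=cv2.resize(im[160:230,215:295],None,fx=8,fy=8,interpolation=cv2.INTER_CUBIC);cv2.imwrite('pics/tipcrop.png',c)
print('rim',[(u,v,W[v,u].round(4).tolist()) for u,v in((244,186),(261,186),(252,178),(252,194))])
E
```

```text
0.07 7 x 0.5214 0.5252 y mean/max 0.0213 0.0221
0.08 25 x 0.5214 0.5251 y mean/max 0.0211 0.0219
0.09 20 x 0.5215 0.5244 y mean/max 0.0213 0.0217
0.1 17 x 0.521 0.5255 y mean/max 0.0218 0.0225
0.12 219 x 0.5151 0.5307 y mean/max 0.0245 0.0282
0.13 126 x 0.5171 0.5287 y mean/max 0.0244 0.026
0.14 142 x 0.5183 0.5285 y mean/max 0.0246 0.0263
0.15 231 x 0.5151 0.5349 y mean/max 0.0261 0.0338
0.16 462 x 0.511 0.5381 y mean/max 0.0281 0.0344
0.17 520 x 0.5109 0.5379 y mean/max 0.0284 0.0343
0.18 673 x 0.5113 0.5376 y mean/max 0.0282 0.0344
0.19 1082 x 0.5143 0.5343 y mean/max 0.0248 0.0351
0.2 1391 x 0.5134 0.5342 y mean/max 0.0223 0.0351
0.21 116 x 0.5164 0.5337 y mean/max 0.0311 0.035
lowest px 199 251 0.0784748700146874
logger ((551.1762084960938, 25.700321197509766), (86.44178771972656, 46.985687255859375), 8.871026039123535)
rim [(244, 186, [0.5165, 0.0234, 0.0434]), (261, 186, [0.5308, 0.0214, 0.0437]), (252, 178, [0.5243, 0.0295, 0.0443]), (252, 194, [0.5222, 0.0156, 0.0437])]
```

View pics/tipcrop.png

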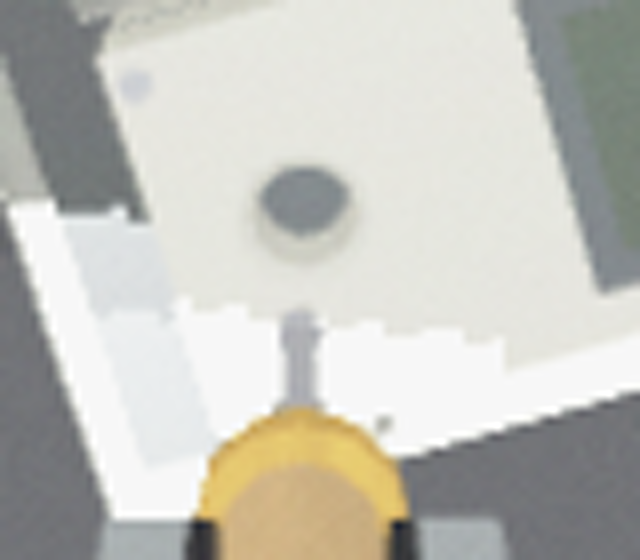

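```bash
python3 - <<'E'
from h import *
o=[.5238,.0220]
print(env.movel([*o,.199],.06,stop_force=4)); env.dwell(.2)
im,d,W=snap('wrist','over'); print(env.get_state()['tcp_pos'],env.get_state()['force'])
Z=W[...,2];m=(Z>.040)&(Z<.048)&(np.hypot(W[...,0]-.55,W[...,1]-.022)<.07);k=cv2.connectedComponentsWithStats(m.astype(np.uint8));i=1+k[2][1:,4].argmax()
print('logger',cv2.minAreaRect((W[k[1]==i][:,:2]*1000).astype(np.float32)))
cv2.imwrite('pics/over2.png',cv2.resize(im[150:230,205:305],None,fx=6,fy=6,interpolation=cv2.INTER_CUBIC))
E
```

```text
False
[0.5239689  0.02198366 0.19926991] [ 0.12849037 -0.83185536 -0.55537967]
logger ((551.1593627929688, 25.80125617980957), (86.80924987792969, 46.95345687866211), 8.892938613891602)
```

View pics/over2.png

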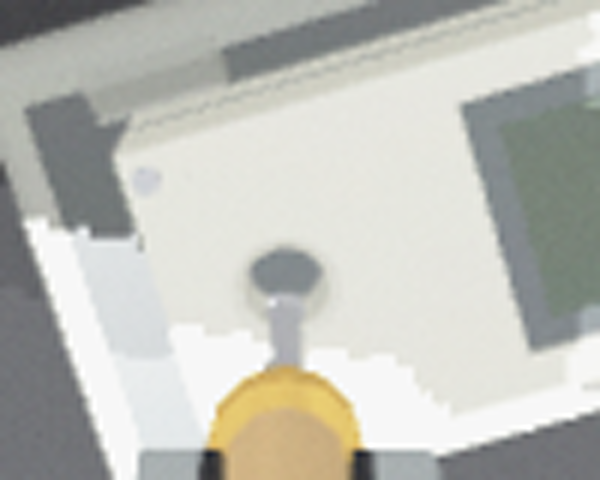

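The tip is laterally centred on the opening (column 286 vs 287 in the crop). Lowering the remaining few mm moves it up about 3 full-resolution px, onto the hole's centre. Pressing.

```bash
python3 - <<'E'
from h import *
o=[.5238,.0220]
print(env.movel([*o,.1865],.02,stop_force=3)); s=env.get_state();print(s['tcp_pos'],s['force'])
f0=s['force'][2]
for z in np.arange(.185,.172,-.001):
    st=env.movel([*o,z],.01,stop_force=7); s=env.get_state(); print(z.round(3),st,s['tcp_pos'].__getitem__(2),np.round(s['force'],2))
    if st or s['force'][2]-f0>8: break
print(s['time'],s['opening'])
E
```

```text
False
[0.52384896 0.02194194 0.18650804] [ 0.69311156  0.02758245 -0.13457062]
0.185 False 0.18498838113591648 [ 0.11 -0.17  0.35]
0.184 False 0.18396739733153736 [-0.21  0.53  0.16]
0.183 False 0.1830764748927276 [0.67 0.51 1.  ]
0.182 False 0.18206299639210366 [0.74 0.07 1.5 ]
0.181 False 0.18103330353103708 [-0.28  0.21  2.06]
0.18 False 0.18005506623769954 [0.09 0.49 2.6 ]
0.179 False 0.17904282976227848 [-0.15  0.03  3.59]
0.178 False 0.17855589160948118 [-1.67 -0.61 10.07]
25.4583 0.010473663303681536
```

The force trace matches the spring: 1 N at contact, 3.6 N at 4 mm travel, then the hard stop at 10 N. One last look before handing in.

```bash
python3 - <<'E'
from h import *
env.dwell(.5); im,d,W=snap('wrist','fin'); t,_,_=snap('top','top1'); s=env.get_state();print(s['tcp_pos'],s['force'],s['opening'],s['time'])
Z=W[...,2];m=(Z>.040)&(Z<.048)&(np.hypot(W[...,0]-.55,W[...,1]-.022)<.07);k=cv2.connectedComponentsWithStats(m.astype(np.uint8));i=1+k[2][1:,4].argmax()
P=W[k[1]==i];print('logger',cv2.minAreaRect((P[:,:2]*1000).astype(np.float32)),np.linalg.lstsq(np.c_[P[:,:2]-P[:,:2].mean(0),np.ones(len(P))],P[:,2],rcond=None)[0])
cv2.imwrite('pics/fin2.png',np.hstack([cv2.resize(im,(400,300)),cv2.resize(t,(400,300))]))
E
```

```text
[0.52408434 0.02196369 0.17853217] [-1.41269843 -0.33848828  9.07262579] 0.010303010707503921 26.0583
logger ((551.119873046875, 25.699771881103516), (86.86907958984375, 47.060028076171875), 8.866462707519531) [ 0.00933546 -0.00660039  0.04475047]
```

View pics/fin2.png

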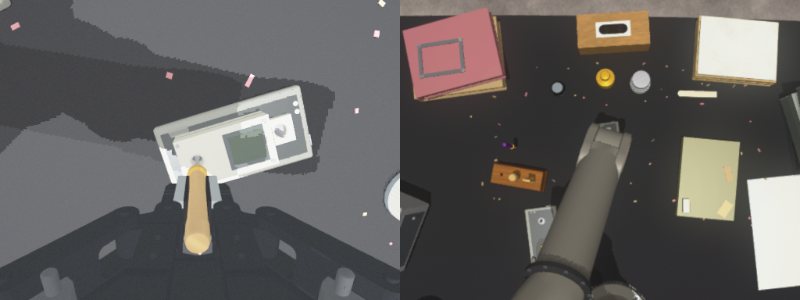

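The stylus is in the opening, the logger is seated, and the other things are in place: awl, lifter and purple stylus standing, eraser, weight, loupe, jar and folder unmoved.

```bash
python3 -c "
from h import *
job.job_done(); s=env.get_state(); print(s['time'],s['force'],s['opening'])"
```

```text
the job is handed in; nothing more can be done
the job is handed in; nothing more can be done
```

The logger is seated on the smaller dock, and the job was handed in at about 26 s with the stylus still gripped and holding the button down. The hand-in gives no verdict, so what follows is from my own last checks.

- **Logger:** I lowered it until it met the bed at 5 N, then let go. Its top sits at 44.8 mm (44 mm expected) and is flat within the depth camera's noise. The post is through the eye, and the case is between the cheeks at 8.9° (dock about 8.7°).
- **Off-centre:** The views after release show the case 1–2 mm off the dock's centre line, within the 3 mm of room each side. I aimed the stylus at the opening where I measured it.
- **Button:** The force rose from about 1 N at contact to 3.6 N at about 4 mm of travel. It then hit a hard stop, and the arm was holding about 9 N there at the last check.
- **Everything else:** The last pictures show the other tools and bystanders where they were, by eye rather than by measurement.

No check failed.

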